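# Lock the pump module's service cover

### The arm

A 6-joint arm with a two-finger parallel gripper is mounted at the origin on the work surface. World frame = base frame: x ahead of the robot, y to its left, z up, the work surface at z = 0. Lengths are in mm, angles in degrees, forces in N, time in s.
With the tool pointing down it reaches from about 300 to 850 mm from the base axis. Payload 4.2 kg.
Tool frame: the origin (TCP) lies between the finger pads; the fingertips stand 14 mm ahead of it and the grasp point (between the pads) lies 5 mm behind it (env.finger_overhang is the distance from the TCP to the fingertips, in mm); z points along the fingers, y is the line along which they close (so a half turn about z gives the same grasp; the last joint's range is limited). The gripper opens to 91 mm and grips with 3 to 60 N. Pads are 32 mm wide; open, the fingers measure 118 mm over their backs; the gripper's body (76 mm by 178 mm) begins 60 mm behind the grasp point.
Start: joints at [68.87, 18.312, 89.639, -0, 72.044, -1.146], TCP at [196.52, 540.39, 227.976] pointing down, gripper open.
Joint ranges: [-177.97, 177.97], [-48.28, 115.42], [12.27, 149.76], [-77.06, 257.06], [2.81, 150.46], [-146.56, 146.56]. Speed limits (degrees/s): [147.25, 147.25, 180, 180, 180, 180].

### API

Orientations are given as [roll, pitch, yaw] about the fixed x, y, z axes, in that order (R = Rz(yaw) Ry(pitch) Rx(roll)).
In Python, from workcell import status, cams, env, finder gives the robot as it stands.
- The arm moves only by the tool apply_moves, never from a script. Its argument "increments" is a list of rows, each a list of 7 numbers: the opening, from -1 (shut) to 1 (fully open), then the shift along the world's x, y, z in m, then the turn, a rotation vector about the world's x, y, z in degrees. In form: [[gripper, x, y, z, ax, ay, az], ...]. A call has 1 to 5 rows; each row shifts and turns the commanded pose from where the row before left it; what a row does not reach is not made up. A row lasts 1/12 s, in which the tool goes at most 41.7 mm and 7.16 degrees, less where a joint would pass 70% of its speed; a pose out of reach is approached as far as the arm can. A call with a gripper value outside its range is refused whole. The fingers move at their own pace and stop on an object; "newtons" is the grip in N (left out, the last holds). Time passes only in rows, so rows that do not move let the fingers close. It gives the time, the measured TCP pose, the force, the opening and the grip force at its end, in the units of the state.
- status.state(): the state, without advancing time (a new reading comes with each control period).
- cams.grab_frame(name): name is "scene" or "top"; returns a dict with "color" (420x560x3 uint8, red, green, blue), "intrinsics" (3x3 intrinsics, pixels), "R" (3x3) and "t" (3): a world point X has camera coordinates R X + t. Camera axes: x right, y down, z forward; pixel columns grow to the right and rows downward; lengths in mm; the calibration is good to about 2 mm. A picture is of the moment at which its call begins. There is no depth.
- env.job_done(): hands the job in; it is judged then, once.
Trained networks look in the newest picture that a camera, given by its name, has taken for a name from the list of things; names that differ only in an ending like _2 or _b are one class to them, and where a whole thing is asked for, a point or a joint stands for the part that bears it (a point fixed in the world has none). Each returns a list of dicts, best first, with "score" (0 to 1); they miss things now and then, are a little off and sometimes report something else, mostly with a low value. They report only what shows in the picture. A call takes as long as a camera call.
- finder.boxes_of(query, camera): "rect" ([left, top, width, height] in pixels, round what is visible of it).
- finder.trace(query, camera): "pixels" (420x560 bool, what is visible of it) and "rect" ([left, top, width, height] in pixels, round what is visible of it).
The state is a dict: "time_s": time; "qpos": joint angles; "qvel": joint speeds; "effort": joint torques, N m; "ee_pos": TCP position; "ee_rot": TCP orientation; "force": force on the tool from outside, world axes, zero at the start; "torque": the same for the moment, N m; "gripper_width": finger opening in mm; "gripper_force": force on a finger pad.
Only numpy, scipy, OpenCV 4.12 (cv2) and the standard library are available. Lean on these libraries where they do the work, as an engineer would, in place of code of your own. Each camera call takes 0.05 s, during which the arm holds its last target. There are 200 camera calls.

### The job

With the fingertips, push the pump module's sliding service cover fully home against its back stop, away from the robot. Then set the fingertips in the slot of the cover's quarter-turn fastener and turn it clockwise, seen from above, as far as it goes, so that its steel tongue swings in behind the keeper post and the cover is locked. Turn it by the slot, not by pushing the tongue, do not lift or move any of the loose things, and finish clear of everything.

Things in the scene. Friction and masses are not known exactly. Their poses are not given: they have to be found in the camera images.
- module: fixed white pump module, 300 (its x) x 360 (its y) x 90 mm high; origin under its centre, on the bench; x points from its front (small blue display, towards the robot) to its rear, y to its left, z up. Turned by up to 20 degrees. The cover lies on the right (-y) half of its top between two 8 mm high guide rails, with a 12 mm high back stop across its rear end
- keeper: fixed upright steel post on the module's deck, 12 mm thick, 22 mm high; origin under its centre. With the cover home it stands 13.5 mm to the front (-x) and 71 mm to the right (-y) of the fastener's axis. The locked tongue lies just behind it. Axes as the module's
- cover (a joint): how far the grey sliding cover is open, m: 0 = fully home against the back stop, up to 0.06 = drawn out along the module's -x (towards the robot). It slides stiffly (about 3 N), stays where it is left and cannot be lifted. It is 150 (x) x 188 (y) x 8 mm thick, its top 98 mm above the bench
- front_edge (a point): middle of the top of the cover's front (robot-side) edge, which is 188 mm long along the module's y and 8 mm high, from 90 to 98 mm above the bench; moves with the cover. Axes as the module's
- fastener (a joint): how far the fastener is turned, rad: 0 = open, pi/2 = hard stop, locked; grows clockwise seen from above. Friction about 0.12 N m, no spring, stays where it is left. With the cover not home, the tongue strikes the keeper before it is fully turned
- slot (a point): centre of the mouth of the fastener's slot, on the turning axis, 128 mm above the bench; moves with the cover, turns with the head; x along the slot (towards the tongue's end), z up. The head is an aluminium disc 66 mm across with a straight slot right across it, 30 mm wide, 18 mm deep, its walls 56 mm long. At fastener 0 the slot lies along the module's x, at pi/2 along its y
- ring (a point): centre of the top of the black ring around the fastener's head, on the same axis, 128 mm above the bench, level with the head's top: inside 70 mm, outside 82 mm across. It is part of the cover, does not turn, and closes the ends of the slot: fingertips in the slot can push the cover by it. Axes as the module's
- tongue: steel tongue under the fastener's head, turning with it: a bar 12 mm wide, 6 mm thick, reaching 80 mm from the axis through a gap under the ring. Origin on the axis, level with the cover's top; x along the tongue. It points to the module's rear at fastener 0 and to its right (-y) when locked. Not to be pushed
- cap: loose black plastic bottle cap, 42 mm wide, 22 mm high, standing on the module's top deck; origin under its centre. Leave alone
- fitting: loose brass and steel tube fitting, 22 mm wide, 30 mm high, standing on the module's top deck; origin under its centre. Leave alone
- bottle: loose amber glass bottle with blue cap, 80 mm wide, 160 mm high, upright on the bench; origin under its centre. Leave alone
- jar: loose clear glass jar with white lid, 50 mm wide, 60 mm high, upright on the bench; origin under its centre. Leave alone
- knob: loose black instrument knob, flange 42 mm wide, 36 mm high, upright on the bench; origin under its centre. Leave alone
- wrench: loose steel wrench, 150 mm long, lying flat on the bench; origin under its middle. Leave alone
- tray: loose shallow white plastic tray, 120 x 160 x 30 mm, empty, on the bench; origin under its centre. Leave alone

How it is judged (in metres and radians):
On the way, in this order (a step that is already met when the one before it is completed fails the run):
1. the cover is slid home with the fastener still open (value of joint cover below 0.004 m and value of joint fastener below 0.8 rad), for 0.1 s.
2. the fastener is turned to its stop with the cover home (value of joint cover below 0.004 m and value of joint fastener above 1.45 rad), for 0.2 s.
At the end, for the whole second after the job is handed in: the cover is home to within 4 mm, the fastener is turned to at least 1.45 rad (83 degrees) and at rest, and every loose thing stands where it was (within 20 mm) (all of step 2 and velocity of joint fastener between -0.05 and 0.05 rad/s); the robot touches nothing.
It fails at once if the tongue is pushed by the robot (over 2 N) (contact force between any of the fingers, the arm and tongue above 2 N).
It fails at once if a loose bystander is lifted, or moved more than 20 mm (distance of any of cap, fitting, bottle, jar, knob, wrench, tray from where it was at the start of the episode above 0.02 m).
It also fails if it takes over 45 s, if anything falls off the work surface, if the arm or the gripper's body presses on something with over 40 N, if the wrist force passes 120 N, or if a joint passes its speed limit or range.

## Working session

There is one attempt and no reset: what is moved stays moved. The work goes in short steps, Python scripts to look and compute and a tool call to move; the robot and the scene stay as the last step left them, time stands still between calls to the robot, and variables do not carry over. Pictures are saved under pics/ and viewed, at most 10 in all, crops included, and the job is handed in when it is done.

Besides the shell and the picture viewer there is one more tool, called after ">>>" in YAML: its name, and indented under it one key for each argument. apply_moves: Moves the arm, as the interface text tells. Its arguments: {"type":"object","properties":{"increments":{"type":"array","items":{"type":"array","items":{"type":"number"}}},"newtons":{"type":"number"}},"required":["increments"]}

```bash
mkdir -p pics; cat > h.py <<'E'
import numpy as np,cv2
from workcell import status,cams,env,finder
def ray(f,uv,z):
    K,R,t=[np.array(f[k],float) for k in("intrinsics","R","t")]
    c=-R.T@t; d=R.T@np.linalg.inv(K)@np.array([uv[0],uv[1],1.])
    return c+d*(z-c[2])/d[2]
def proj(f,X):
    K,R,t=[np.array(f[k],float) for k in("intrinsics","R","t")]
    p=K@(R@np.array(X,float)+t); return p[:2]/p[2]
def save(f,n): cv2.imwrite(f"pics/{n}.png",cv2.resize(f["color"][:,:,::-1],(800,600),interpolation=cv2.INTER_CUBIC))
E
python3 - <<'E'
from h import *
for c in("top","scene"):
    f=cams.grab_frame(c); save(f,c+"0")
    print(c,-np.array(f["R"]).T@f["t"])
    for q in("module","cover","ring","slot","tongue","keeper","front_edge","cap","fitting"):
        r=finder.trace(q,c)
        for d in r[:2]:
            m=d["pixels"]; v,u=np.nonzero(m)
            print(q,round(d["score"],2),np.round(d["rect"]),u.mean().round(1),v.mean().round(1))
print(status.state())
E
```

```text
top [ 356.47710725    1.2506014  1197.77624333]
module 0.62 [221. 154. 142. 120.] 293.1 213.8
cover 0.55 [261. 192.  77.  63.] 298.7 224.6
ring 0.94 [260. 196.  75.  64.] 298.7 224.0
slot 0.97 [300. 198.  28.  40.] 313.4 222.8
tongue 0.45 [316. 197.   4.  12.] 316.7 201.6
keeper 0.52 [340. 218.   4.  15.] 340.1 225.2
front_edge 0.94 [260. 194.  75.  61.] 298.7 224.2
cap 0.72 [228. 233.  21.  15.] 237.9 241.2
fitting 0.39 [249. 180.   5.   8.] 253.4 182.1
scene [1189.0980905   943.47449026  918.04917294]
module 0.74 [201. 173. 149. 115.] 273.5 227.6
cover 0.69 [244. 179.  38.  27.] 266.9 189.8
cover 0.55 [238. 178.  76.  48.] 277.5 202.7
ring 0.92 [239. 181.  77.  46.] 277.2 202.5
ring 0.3 [318. 213.  12.  17.] 326.7 222.9
slot 0.71 [245. 180.  38.  22.] 267.5 189.5
front_edge 0.72 [242. 181.  71.  46.] 277.5 202.6
cap 0.56 [318. 214.  16.  20.] 326.6 223.0
{'time_s': 1.0, 'qpos': array([ 6.88672935e+01,  1.83116806e+01,  8.96397888e+01,  3.48361818e-04,
        7.20422415e+01, -1.14609560e+00]), 'qvel': array([ 0.0056857 , -0.00109206,  0.01529906,  0.03331258, -0.10761709,
       -0.02516022]), 'effort': array([-1.87880673e-04, -4.12355232e+01, -2.32230914e+01,  7.29433028e-02,
        3.75496899e-02, -3.30084248e-06]), 'ee_pos': array([196.54113116, 540.38652949, 227.97277283]), 'ee_rot': array([ 1.79993706e+02, -2.05544882e-04,  1.60013282e+02]), 'force': array([-0.66776256, -0.6066053 ,  0.3791402 ]), 'torque': array([-0.00451329,  0.00540968,  0.00698065]), 'gripper_force': 0.0, 'gripper_width': 91.4768410226639}
```

```bash
python3 - <<'E'
import cv2
a=cv2.imread("pics/top0.png"); a=cv2.resize(a,(560,420),interpolation=cv2.INTER_AREA)
from h import *
f=cams.grab_frame("top"); im=f["color"][:,:,::-1]
c=im[140:290,200:400]; cv2.imwrite("pics/topc.png",cv2.resize(c,(800,600),interpolation=cv2.INTER_CUBIC))
f=cams.grab_frame("scene"); im=f["color"][:,:,::-1]
c=im[160:295,190:370]; cv2.imwrite("pics/scc.png",cv2.resize(c,(800,600),interpolation=cv2.INTER_CUBIC))
E
```

```text
(no output)
```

View pics/top0.png

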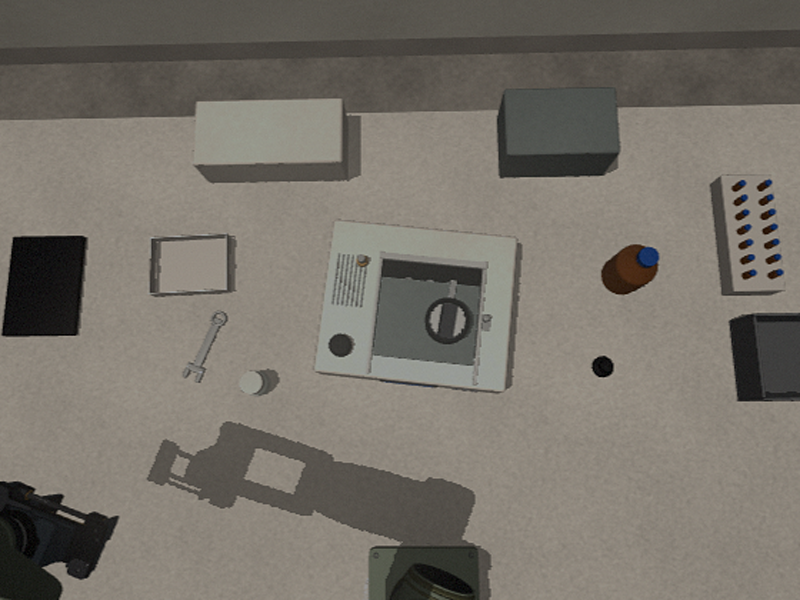

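View pics/topc.png

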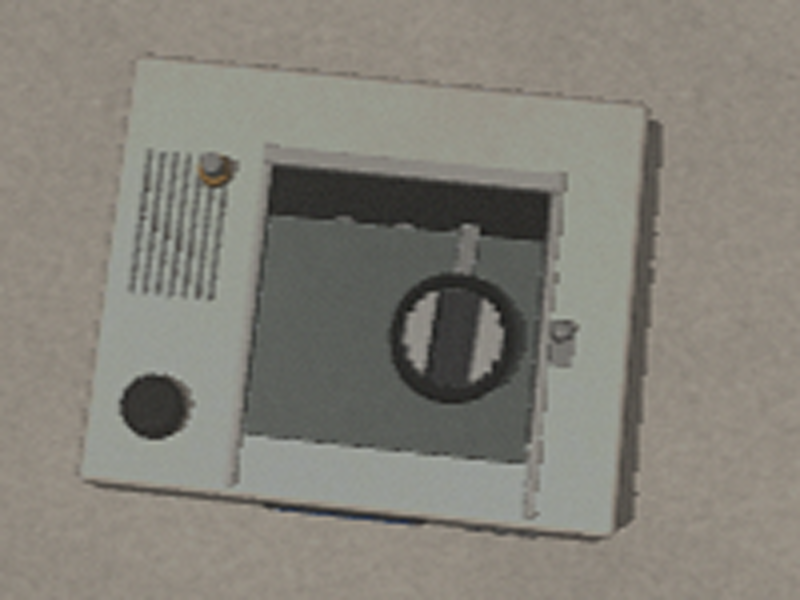

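View pics/scc.png

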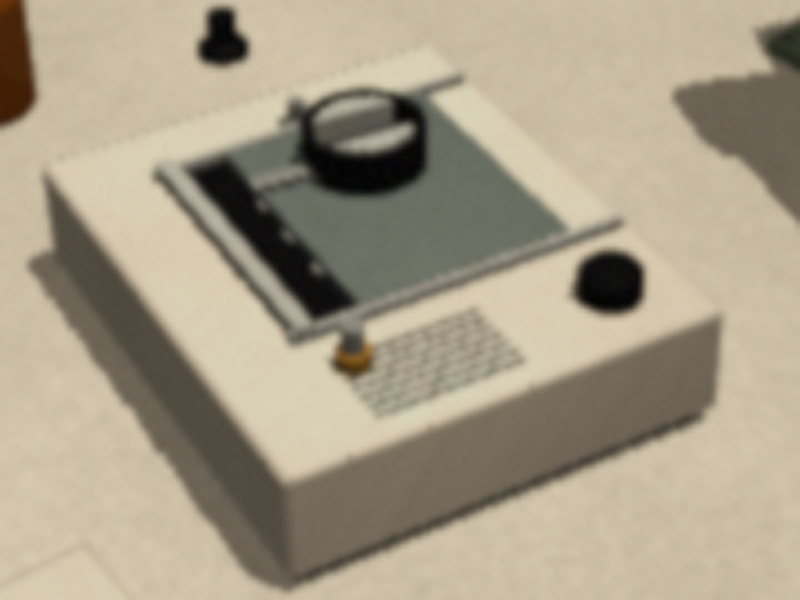

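The top crop (4x, offset 200,140) shows the module top corners at about (137,57), (650,103), (607,537) and (83,481). The ring is centred near (457,338), with the slot along the module's x. The tongue points to the rear, the keeper is at (563,335), and the cover is open by about 25 to 30 mm.

```bash
cat > m.py <<'E'
from h import *
def ringc(cam,guess):
    f=cams.grab_frame(cam); g=cv2.cvtColor(f["color"],cv2.COLOR_RGB2GRAY)
    # sub-pixel: dark blob weights near guess
    m=(g<45).astype(np.uint8)
    n,l,s,c=cv2.connectedComponentsWithStats(m)
    return f,g,[(s[i],c[i]) for i in range(1,n) if s[i,4]>60 and np.hypot(*(c[i]-guess))<25]
E
python3 - <<'E'
from m import *
f=cams.grab_frame("top")
u=lambda x,y:(200+(x+.5)/4-.5,140+(y+.5)/4-.5)
P=np.array([ray(f,u(*p),90) for p in((137,57),(650,103),(607,537),(83,481))])[:,:2]
print(P.round(1)); c=P.mean(0); print("centre",c)
for i in range(4): print(np.linalg.norm(P[i]-P[i-1]).round(1), end=" ")
X=(P[0]-P[3]+P[1]-P[2]); Y=(P[0]-P[1]+P[3]-P[2])
print("yaw",np.degrees(np.arctan2(X[1],X[0])),np.degrees(np.arctan2(-Y[0],Y[1])))
r=ray(f,u(457,338),128)[:2]; k=ray(f,u(564,327),112)[:2]
yaw=np.arctan2(X[1],X[0]); R=np.array([[np.cos(yaw),-np.sin(yaw)],[np.sin(yaw),np.cos(yaw)]])
print("ring",r,R.T@(r-c),"keeper",k,R.T@(k-c))
for n,p,z in(("slot rear",(463,288),128),("slot front",(451,388),128),("coverF L",(245,434),98),("coverF R",(526,463),98),("cap",(155,406),112),("fit",(212,163),120),("rail front R",(531,516),98),("tongue end",(470,226),100)):
    q=ray(f,u(*p),z)[:2]; print(n,q.round(1),(R.T@(q-c)).round(1))
F,g,L=ringc("top",(313.5,224))
for s,cc in L: print(s,cc)
m=finder.trace("slot","top")[0]; v,uu=np.nonzero(m["pixels"]); print(cv2.fitEllipse(cv2.convexHull(np.c_[uu,v].astype(np.int32))))
fs=cams.grab_frame("scene")
for q in((r[0],r[1],128),(*k,112)):
    p=proj(fs,q); print("scene crop px",(p-[190,160])*[800/180,600/135])
E
```

```text
[[ 724.2  164.9]
 [ 685.1 -189.6]
 [ 390.1 -148.9]
 [ 430.4  197.1]]
centre [557.4443044   5.8907794]
295.6 356.7 297.8 348.3 yaw -7.06467071705756 -6.4533497519680045
ring [517.65522799 -51.57414983] [-32.4194094  -61.92229475] keeper [ 526.50056341 -122.89052772] [ -14.87005749 -131.6093521 ]
slot rear [550.6 -56.2] [  0.8 -62.5]
slot front [485.1 -47. ] [-65.3 -61.4]
coverF L [459.7  88.6] [-107.2   70. ]
coverF R [438.5 -96.5] [-105.4 -116.3]
cap [477.4 146.7] [-96.7 129.9]
fit [639.3 109.2] [ 68.5 112.6]
rail front R [403.9 -98.8] [-139.5 -122.8]
tongue end [598.1 -63.4] [ 48.9 -63.7]
[298 209  31  32 197] [312.35532995 222.88832487]
((314.0840148925781, 217.32379150390625), (26.11675453186035, 42.6129035949707), 6.87801456451416)
scene crop px [362.51660339 119.26706606]
scene crop px [291.5032834   97.52224291]
```

```bash
cat > prof.py <<'E'
from h import *
def prof(f,c,yaw,ss,dd,z=128):
    g=cv2.cvtColor(f["color"],cv2.COLOR_RGB2GRAY).astype(np.float32)
    a=np.radians(yaw); X=np.array([np.cos(a),np.sin(a)]); Y=np.array([-X[1],X[0]])
    out=[]
    for s in ss:
        pts=np.array([proj(f,(*(c+s*X+d*Y),z)) for d in dd],np.float32)
        out.append(cv2.remap(g,pts[:,:1],pts[:,1:],cv2.INTER_LINEAR)[:,0])
    return np.array(out)
E
python3 - <<'E'
from prof import *
c=np.array([518.5,-51.5]); dd=np.arange(-45,46,1.)
for cam in("top","scene"):
    f=cams.grab_frame(cam)
    for yaw in(-7,):
        for rng in((-16,-8),(-4,4),(8,16)):
            p=prof(f,c,yaw,np.arange(*rng,1.),dd).mean(0)
            i=np.nonzero(np.abs(np.diff(p))>0)[0]
            mid=(p.max()+p.min())/2
            cr=[round(float(dd[j]+(mid-p[j])/(p[j+1]-p[j])),1) for j in range(len(dd)-1) if (p[j]-mid)*(p[j+1]-mid)<0]
            print(cam,yaw,rng,round(float(mid)),cr)
    # along the slot direction at half-discs: ring inner edges
    for d in(-22,22):
        a=np.arange(-50,51,1.)
        p=prof(f,c,-7,a,np.arange(d-2,d+3,1.)).mean(1); mid=(p.max()+p.min())/2
        print(cam,"ringlong d",d,[round(float(a[j]+(mid-p[j])/(p[j+1]-p[j])),1) for j in range(len(a)-1) if (p[j]-mid)*(p[j+1]-mid)<0])
E
```

```text
top -7 (-16, -8) 91 [-26.0, -10.9, 18.0, 31.2, 45.0]
top -7 (-4, 4) 91 [-29.5, -11.7, 17.1, 34.4]
top -7 (8, 16) 90 [-26.5, -12.4, 16.6, 32.7]
top ringlong d -22 [-40.1, -21.0, 20.5, 38.8, 40.4, 46.8, 47.4]
top ringlong d 22 [-47.6, -46.7, -42.5, -24.6, 26.5, 39.5, 44.1, 47.3]
scene -7 (-16, -8) 101 [-7.3, 14.0, 31.5]
scene -7 (-4, 4) 99 [-7.9, 12.5, 34.8]
scene -7 (8, 16) 103 [-36.3, -29.8, -10.1, 12.5, 32.7]
scene ringlong d -22 [-29.5, -23.1, 21.8, 40.7]
scene ringlong d 22 [-36.7, -24.2, 27.3]
```

>>> apply_moves:
  increments:
    - [-1, 0.02, -0.036, 0, 0, 0, 3]
    - [-1, 0.02, -0.036, 0, 0, 0, 3]
    - [-1, 0.02, -0.036, 0, 0, 0, 3]
    - [-1, 0.02, -0.036, 0, 0, 0, 3]
    - [-1, 0.02, -0.036, 0, 0, 0, 1]
  newtons: 20

```text
time_s: 1.82
ee_pos: [297.0, 358.7, 228.1]
ee_rot: [180.0, 0.0, 173.2]
force: [1.3, -0.4, 0.0]
gripper_width: 60.7
gripper_force: 0.0
```

```bash
python3 - <<'E'
from prof import *
f=cams.grab_frame("top"); g=cv2.cvtColor(f["color"],cv2.COLOR_RGB2GRAY)
L=cv2.createLineSegmentDetector().detect(g)[0][:,0]
for l in L:
    n=np.hypot(l[2]-l[0],l[3]-l[1])
    if n<14 or not(215<l[0]<370 and 145<l[1]<285): continue
    a=ray(f,l[:2],95)[:2]; b=ray(f,l[2:],95)[:2]; d=b-a
    ang=(np.degrees(np.arctan2(d[1],d[0]))+45)%90-45
    print(l.round(1),round(n),round(ang,2))
c=np.array([519.2,-48.9]); dd=np.arange(-22,22.1,.5)
for s in range(-22,23,4):
    p=prof(f,c,-7,np.arange(s-2,s+2.1,1),dd).mean(0); mid=90
    print(s,[round(float(dd[j]+(mid-p[j])/(p[j+1]-p[j])),1) for j in range(len(dd)-1) if (p[j]-mid)*(p[j+1]-mid)<0])
E
```

```text
[220.5 259.1 350.6 273.3] 131 -6.78
[305.6 231.7 308.6 213. ] 19 -10.34
[304.4 271.4 244.3 264.1] 61 -7.46
[268.  180.5 338.1 187.4] 70 -6.7
[331.8 255.9 260.6 248.2] 72 -6.84
[256.6 260.7 267.1 177.1] 84 -7.03
[337.9 188.1 336.2 215.7] 28 -5.24
[319.8 215.7 316.7 233.3] 18 -11.04
[348.1 275.7 305.6 271.1] 43 -6.73
[352.5 271.9 360.8 166.9] 105 -6.75
[308.2 207.5 323.2 209.9] 15 -9.8
[285.6 194.1 268.1 193.5] 18 -2.77
[242.7 264.4 290.3 298.6] 59 -35.62
[365.3 171.8 357.7 268.2] 97 -6.82
[334.7 230.7 333.  249.4] 19 -6.85
[297.  215.8 309.1 206.5] 15 37.34
[231.1 210.7 235.6 178.1] 33 -7.08
[256.5 188.1 253.4 213.2] 25 -6.84
[240.7 179.4 239.  195.6] 16 -5.09
[238.3 210.7 241.1 190.7] 20 -7.11
[358.2 166.3 235.6 154.3] 123 -6.79
[233.7 155.5 219.8 258.2] 104 -6.7
[252.1 191.9 250.1 211.9] 20 -5.16
[266.8 175.6 340.5 183. ] 74 -6.78
-22 [-12.3, 15.8]
-18 [-12.7, 15.3]
-14 [-13.0, 15.2]
-10 [-13.3, 15.6]
-6 [-13.6, 15.0]
-2 [-13.9, 14.5]
2 [-14.2, 14.6]
6 [-14.5, 14.9]
10 [-14.6, 14.1]
14 [-14.9, 13.6]
18 [-15.2, 13.4]
22 [-15.2, 13.6]
```

>>> apply_moves:
  increments:
    - [-1, 0.014, -0.039, 0, 0, 0, 0]
    - [-1, 0.014, -0.039, 0, 0, 0, 0]
    - [-1, 0.014, -0.039, 0, 0, 0, 0]
    - [-1, 0.014, -0.039, 0, 0, 0, 0]
    - [-1, 0.014, -0.039, 0, 0, 0, 0]

```text
time_s: 2.28
ee_pos: [366.7, 163.8, 228.3]
ee_rot: [180.0, 0.0, 173.0]
force: [1.0, 0.9, -1.3]
gripper_width: 23.4
gripper_force: 0.0
```

>>> apply_moves:
  increments:
    - [-1, 0.024, -0.034, 0, 0, 0, -1]
    - [-1, 0.024, -0.034, 0, 0, 0, -1]
    - [-1, 0.024, -0.034, 0, 0, 0, -1]
    - [-1, 0.024, -0.034, 0, 0, 0, -0.5]
    - [-1, 0.024, -0.034, 0, 0, 0, 0]

```text
time_s: 2.7
ee_pos: [487.5, -6.4, 228.3]
ee_rot: [180.0, 0.0, 169.4]
force: [0.3, 1.6, 0.6]
gripper_width: 0.5
gripper_force: 0.0
```

>>> apply_moves:
  increments:
    - [-1, 0.024, -0.034, -0.005, 0, 0, 0]
    - [-1, 0.0085, -0.009, -0.02, 0, 0, 0]
    - [-1, 0, 0, -0.03, 0, 0, 0]
    - [-1, 0, 0, -0.02, 0, 0, 0]
    - [-1, 0, 0, 0, 0, 0, 0]

```text
time_s: 3.12
ee_pos: [516.2, -47.4, 148.9]
ee_rot: [-180.0, -0.5, 169.4]
force: [0.3, -0.0, -0.3]
gripper_width: 0.3
gripper_force: 0.0
```

```bash
python3 - <<'E'
from h import *
s=status.state(); print(s["qpos"].round(1),s["ee_pos"].round(1),s["ee_rot"].round(2),s["gripper_width"],s["force"].round(1))
f=cams.grab_frame("top"); a=f["color"][170:275,240:380,::-1]
f=cams.grab_frame("scene"); b=f["color"][130:235,220:360,::-1]
cv2.imwrite("pics/near.png",cv2.resize(np.vstack([a,b]),None,fx=2.8,fy=2.8,interpolation=cv2.INTER_CUBIC))
E
```

```text
[ -6.5  17.3 103.5   0.   59.8 -86. ] [516.2 -47.4 148.9] [-179.98   -0.52  169.45] 0.29962997931598573 [ 0.3 -0.  -0.3]
```

View pics/near.png

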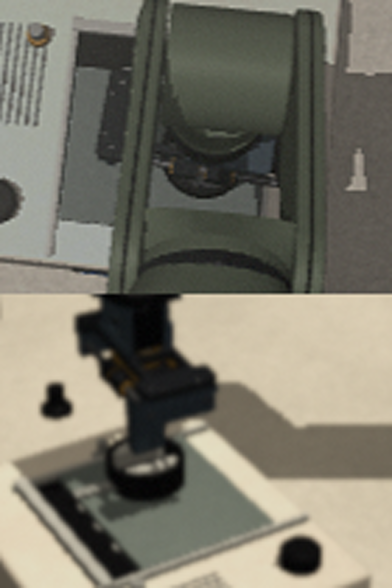

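The fingers are shut and stand over the ring, not yet in the slot. I'll let the arm settle before inserting.

>>> apply_moves:
  increments:
    - [-1, 0, 0, 0, 0, 0, 0]
    - [-1, 0, 0, 0, 0, 0, 0]
    - [-1, 0, 0, 0, 0, 0, 0]

```text
time_s: 3.47
ee_pos: [519.7, -47.2, 154.6]
ee_rot: [180.0, 0.2, 169.5]
force: [-0.7, -0.3, 0.1]
gripper_width: 0.5
gripper_force: 0.0
```

>>> apply_moves:
  increments:
    - [-1, -0.0005, -0.0015, -0.006, 0, 0, 0]
    - [-1, 0, 0, -0.004, 0, 0, 0]
    - [-1, 0, 0, 0, 0, 0, 0]
    - [-1, 0, 0, -0.003, 0, 0, 0]
    - [-1, 0, 0, 0, 0, 0, 0]

```text
time_s: 3.88
ee_pos: [518.1, -48.9, 139.5]
ee_rot: [180.0, -0.1, 169.5]
force: [-0.3, 0.6, 0.1]
gripper_width: 0.1
gripper_force: 0.0
```

>>> apply_moves:
  increments:
    - [-1, 0, 0, -0.002, 0, 0, 0]
    - [-1, 0, 0, 0, 0, 0, 0]

```text
time_s: 4.05
ee_pos: [518.2, -48.9, 137.6]
ee_rot: [180.0, -0.0, 169.5]
force: [-0.6, 0.2, -0.1]
gripper_width: 0.4
gripper_force: 0.0
```

The tips are at 123.6, which is 4 mm into the slot with no contact force. I'll go deeper.

>>> apply_moves:
  increments:
    - [-1, 0, 0, -0.003, 0, 0, 0]
    - [-1, 0, 0, -0.003, 0, 0, 0]
    - [-1, 0, 0, -0.003, 0, 0, 0]
    - [-1, 0, 0, 0, 0, 0, 0]
    - [-1, 0, 0, 0, 0, 0, 0]

```text
time_s: 4.47
ee_pos: [518.2, -48.9, 128.7]
ee_rot: [180.0, -0.0, 169.5]
force: [-0.5, -0.5, -0.5]
gripper_width: 0.1
gripper_force: 0.0
```

>>> apply_moves:
  increments:
    - [-1, 0.005, -0.0008, 0, 0, 0, 0]
    - [-1, 0.005, -0.0008, 0, 0, 0, 0]
    - [-1, 0.005, -0.0008, 0, 0, 0, 0]
    - [-1, 0.005, -0.0007, 0, 0, 0, 0]
    - [-1, 0, 0, 0, 0, 0, 0]

```text
time_s: 4.88
ee_pos: [539.2, -52.1, 128.9]
ee_rot: [180.0, -0.0, 169.5]
force: [-0.9, 0.2, 0.2]
gripper_width: 0.1
gripper_force: 0.2
```

>>> apply_moves:
  increments:
    - [-1, 0.005, -0.0006, 0, 0, 0, 0]
    - [-1, 0.005, -0.0006, 0, 0, 0, 0]
    - [-1, 0.005, -0.0006, 0, 0, 0, 0]
    - [-1, 0.005, -0.0006, 0, 0, 0, 0]
    - [-1, 0, 0, 0, 0, 0, 0]

```text
time_s: 5.3
ee_pos: [559.8, -54.6, 128.9]
ee_rot: [180.0, 0.1, 169.5]
force: [-0.6, 0.8, -0.3]
gripper_width: 0.7
gripper_force: 0.3
```

>>> apply_moves:
  increments:
    - [-1, 0.002, -0.0002, 0, 0, 0, 0]
    - [-1, 0.002, -0.0002, 0, 0, 0, 0]
    - [-1, 0.002, -0.0003, 0, 0, 0, 0]

```text
time_s: 5.55
ee_pos: [562.7, -54.9, 128.8]
ee_rot: [-180.0, -0.3, 169.5]
force: [-9.1, 1.1, 5.4]
gripper_width: 0.4
gripper_force: 4.8
```

```bash
python3 - <<'E'
from h import *
s=status.state(); print(s["ee_pos"].round(1),s["force"].round(1))
f=cams.grab_frame("top"); a=f["color"][170:275,240:380,::-1]
f=cams.grab_frame("scene"); b=f["color"][150:255,220:360,::-1]
cv2.imwrite("pics/push.png",cv2.resize(np.vstack([a,b]),None,fx=2.8,fy=2.8,interpolation=cv2.INTER_CUBIC))
E
```

```text
[562.7 -54.9 128.8] [-9.1  1.1  5.4]
```

View pics/push.png

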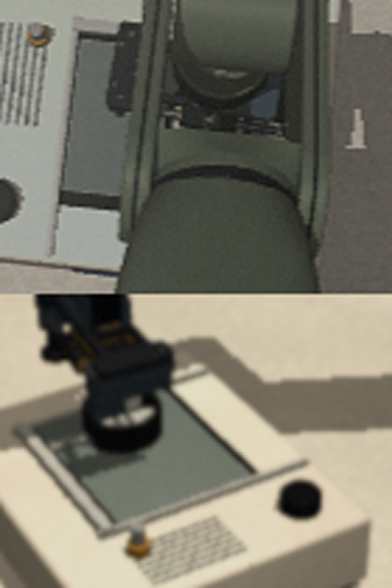

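The dark gap behind the cover has closed in both views and the force has reached 9 N. A slightly harder push will seat it.

>>> apply_moves:
  increments:
    - [-1, 0.001, -0.0001, 0, 0, 0, 0]
    - [-1, 0.001, -0.0001, 0, 0, 0, 0]
    - [-1, 0, 0, 0, 0, 0, 0]
    - [-1, 0, 0, 0, 0, 0, 0]

```text
time_s: 5.98
ee_pos: [562.8, -54.9, 128.8]
ee_rot: [-180.0, -0.5, 169.5]
force: [-10.2, 0.7, 6.2]
gripper_width: 0.7
gripper_force: 5.4
```

```bash
python3 - <<'E'
from prof import *
f=cams.grab_frame("top")
a=np.radians(-6.8);X=np.array([np.cos(a),np.sin(a)]);Y=np.array([-X[1],X[0]])
c0=ray(f,(262,249),98)[:2]
f0=cv2.resize(cv2.imread("pics/topc.png"),(200,150),interpolation=cv2.INTER_AREA)
old=f.copy(); full=np.zeros_like(f["color"]); full[140:290,200:400]=f0[:,:,::-1]; old["color"]=full
aa=np.arange(-30,60,2.)
for F in(old,f):
    p=prof(F,c0,-6.8,aa,np.arange(-20,-4,2.),98).mean(1); print(p.round().astype(int))
E
```

```text
[154 154 154 153 153 153 153 153 153 153 153 153 153 154 155 144 115  95
  93  93  94  93  93  93  93  94  93  94  95  94  94  94  93  94  94  94
  94  94  94  94  95  94  94  94  94]
[166 166 167 166 166 166 167 167 166 166 166 166 166 166 166 166 166 166
 166 166 167 169 168 111  50  49  51  51  50  52  79 101 101 100 100 100
 100 100  99  99  99 100 100 100 100]
```

>>> apply_moves:
  increments:
    - [-1, -0.008, 0.001, 0, 0, 0, 0]
    - [-1, -0.006, 0.001, 0, 0, 0, 0]
    - [-1, -0.0045, 0.0007, 0, 0, 0, 0]
    - [-1, 0, 0, 0, 0, 0, 0]
    - [-1, 0, 0, 0, 0, 0, 0]

```text
time_s: 6.45
ee_pos: [548.3, -52.6, 129.3]
ee_rot: [180.0, 0.1, 169.5]
force: [-0.7, 0.4, 0.7]
gripper_width: 0.6
gripper_force: 0.0
```

>>> apply_moves:
  increments:
    - [-1, -0.0005, 0.0003, -0.001, 0, 0, -4]
    - [-1, 0, 0, 0, 0, 0, -4]
    - [-1, 0, 0, 0, 0, 0, -4]
    - [-1, 0, 0, 0, 0, 0, -4]
    - [-1, 0, 0, 0, 0, 0, -4]

```text
time_s: 6.87
ee_pos: [547.5, -52.8, 128.0]
ee_rot: [-179.9, 0.0, 149.4]
force: [-2.3, -2.4, 1.4]
gripper_width: 0.3
gripper_force: 1.8
```

```bash
python3 -c "
from h import *
s=status.state(); print(s['ee_pos'].round(1),s['force'].round(1),s['torque'].round(2),s['qpos'].round(1))"
```

```text
[547.5 -52.8 128. ] [-2.3 -2.4  1.4] [-0.49  0.48  0.  ] [-6.700e+00  2.090e+01  1.014e+02 -1.000e-01  5.780e+01 -6.600e+01]
```

>>> apply_moves:
  increments:
    - [-1, 0, 0, 0, 0, 0, -5]
    - [-1, 0, 0, 0, 0, 0, -5]
    - [-1, 0, 0, 0, 0, 0, -5]
    - [-1, 0, 0, 0, 0, 0, -5]
    - [-1, 0, 0, 0, 0, 0, -5]

```text
time_s: 7.28
ee_pos: [547.0, -53.2, 128.0]
ee_rot: [-179.9, 0.0, 124.3]
force: [-2.8, -1.7, 1.6]
gripper_width: -0.0
gripper_force: 3.9
```

```bash
python3 -c "
from h import *
s=status.state(); print(s['ee_pos'].round(1),s['force'].round(1),s['torque'].round(2),s['qpos'].round(1))
f=cams.grab_frame('top'); a=f['color'][170:275,240:380,::-1]
f=cams.grab_frame('scene'); b=f['color'][150:255,220:360,::-1]
cv2.imwrite('pics/turn.png',cv2.resize(np.vstack([a,b]),None,fx=2.8,fy=2.8,interpolation=cv2.INTER_CUBIC))"
```

```text
[547.  -53.2 128. ] [-2.8 -1.7  1.6] [-0.52  0.46  0.11] [-6.700e+00  2.080e+01  1.014e+02 -1.000e-01  5.780e+01 -4.090e+01]
```

View pics/turn.png

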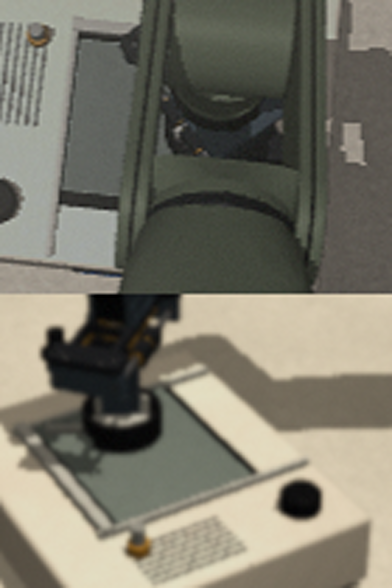

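The fingers are still seated and the cover is home. The slot is about halfway round, and the torque of about 0.11 N m matches the stated friction.

>>> apply_moves:
  increments:
    - [-1, 0, 0, 0, 0, 0, -5]
    - [-1, 0, 0, 0, 0, 0, -5]
    - [-1, 0, 0, 0, 0, 0, -5]
    - [-1, 0, 0, 0, 0, 0, -5]
    - [-1, 0, 0, 0, 0, 0, -5]

```text
time_s: 7.8
ee_pos: [546.7, -53.3, 128.0]
ee_rot: [-179.9, 0.1, 99.5]
force: [-4.5, -4.0, 1.8]
gripper_width: 0.1
gripper_force: 5.0
```

>>> apply_moves:
  increments:
    - [-1, 0, 0, 0, 0, 0, -5]
    - [-1, 0, 0, 0, 0, 0, -5]
    - [-1, 0, 0, 0, 0, 0, -4]
    - [-1, 0, 0, 0, 0, 0, -3]
    - [-1, 0, 0, 0, 0, 0, 0]

```text
time_s: 8.22
ee_pos: [546.6, -53.3, 127.9]
ee_rot: [-179.9, 0.1, 82.6]
force: [-3.4, -3.5, 1.7]
gripper_width: 0.7
gripper_force: 4.0
```

```bash
python3 -c "
from h import *
s=status.state(); print(s['ee_pos'].round(1),s['ee_rot'].round(1),s['force'].round(1),s['torque'].round(2),s['qpos'].round(1))"
```

```text
[546.6 -53.3 127.9] [-1.799e+02  1.000e-01  8.260e+01] [-3.4 -3.5  1.7] [-0.76  0.71  0.05] [-6.700e+00  2.080e+01  1.014e+02 -1.000e-01  5.790e+01  8.000e-01]
```

Now I'll turn the last part until the torque rises at the stop.

>>> apply_moves:
  increments:
    - [-1, 0, 0, 0, 0, 0, -2]
    - [-1, 0, 0, 0, 0, 0, -2]
    - [-1, 0, 0, 0, 0, 0, -2]
    - [-1, 0, 0, 0, 0, 0, 0]

```text
time_s: 8.55
ee_pos: [546.5, -53.3, 127.9]
ee_rot: [-179.9, 0.1, 76.6]
force: [-3.7, -4.3, 2.3]
gripper_width: 0.2
gripper_force: 4.5
```

```bash
python3 -c "
from h import *
s=status.state(); print(s['ee_pos'].round(1),s['ee_rot'].round(1),s['force'].round(1),s['torque'].round(2),s['qpos'].round(1))"
```

```text
[546.5 -53.3 127.9] [-1.799e+02  1.000e-01  7.660e+01] [-3.7 -4.3  2.3] [-0.81  0.77  0.15] [-6.700e+00  2.080e+01  1.014e+02 -1.000e-01  5.790e+01  6.700e+00]
```

>>> apply_moves:
  increments:
    - [-1, 0, 0, 0, 0, 0, -2]
    - [-1, 0, 0, 0, 0, 0, -2]
    - [-1, 0, 0, 0, 0, 0, 0]

```text
time_s: 8.8
ee_pos: [546.5, -53.3, 128.0]
ee_rot: [-179.9, 0.1, 72.6]
force: [-2.8, -4.0, 2.8]
gripper_width: 0.7
gripper_force: 4.4
```

```bash
python3 -c "
from h import *
s=status.state(); print(s['ee_pos'].round(1),s['ee_rot'].round(1),s['force'].round(1),s['torque'].round(2),s['qpos'].round(1))"
```

```text
[546.5 -53.3 128. ] [-1.799e+02  1.000e-01  7.260e+01] [-2.8 -4.   2.8] [-0.76  0.78  0.11] [-6.700e+00  2.080e+01  1.014e+02 -1.000e-01  5.790e+01  1.070e+01]
```

>>> apply_moves:
  increments:
    - [-1, 0, 0, 0, 0, 0, -2]
    - [-1, 0, 0, 0, 0, 0, -2]
    - [-1, 0, 0, 0, 0, 0, 0]

```text
time_s: 9.05
ee_pos: [546.4, -53.3, 127.9]
ee_rot: [-179.9, 0.2, 68.6]
force: [-3.6, -4.1, 2.7]
gripper_width: -0.1
gripper_force: 4.6
```

```bash
python3 -c "
from h import *
s=status.state(); print(s['ee_pos'].round(1),s['ee_rot'].round(1),s['force'].round(1),s['torque'].round(2),s['qpos'].round(1))
f=cams.grab_frame('top'); a=f['color'][170:275,240:380,::-1]
f=cams.grab_frame('scene'); b=f['color'][150:255,220:360,::-1]
cv2.imwrite('pics/turn2.png',cv2.resize(np.vstack([a,b]),None,fx=2.8,fy=2.8,interpolation=cv2.INTER_CUBIC))"
```

```text
[546.4 -53.3 127.9] [-179.9    0.2   68.6] [-3.6 -4.1  2.7] [-0.8   0.86  0.13] [-6.700e+00  2.080e+01  1.014e+02 -1.000e-01  5.790e+01  1.470e+01]
```

View pics/turn2.png

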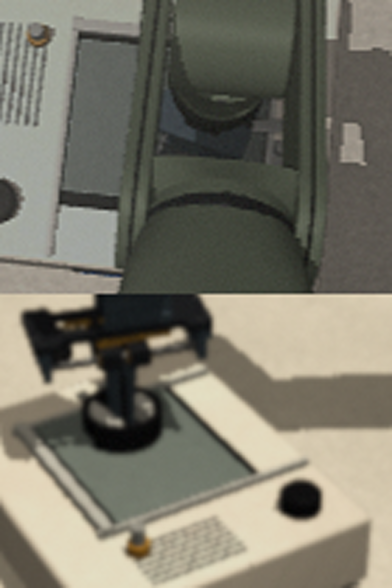

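The top view shows the tongue coming in behind the keeper near crop (262,127), with the keeper near (277,140). It has not reached its stop yet, so I'll keep turning.

>>> apply_moves:
  increments:
    - [-1, 0, 0, 0, 0, 0, -2]
    - [-1, 0, 0, 0, 0, 0, -2]
    - [-1, 0, 0, 0, 0, 0, 0]

```text
time_s: 9.4
ee_pos: [546.4, -53.3, 127.9]
ee_rot: [-179.9, 0.2, 64.6]
force: [-3.5, -4.4, 2.7]
gripper_width: 0.3
gripper_force: 4.6
```

```bash
cat > s.py <<'E'
from h import *
s=status.state(); print(s['ee_pos'].round(1),s['ee_rot'].round(1),s['force'].round(1),s['torque'].round(2))
E
python3 s.py
```

```text
[546.4 -53.3 127.9] [-179.9    0.2   64.6] [-3.5 -4.4  2.7] [-0.8   0.9   0.12]
```

>>> apply_moves:
  increments:
    - [-1, 0, 0, 0, 0, 0, -2]
    - [-1, 0, 0, 0, 0, 0, -1]
    - [-1, 0, 0, 0, 0, 0, 0]

```text
time_s: 9.65
ee_pos: [546.3, -53.2, 127.9]
ee_rot: [-179.9, 0.2, 61.7]
force: [-3.9, -3.7, 3.1]
gripper_width: 0.3
gripper_force: 4.8
```

```bash
python3 s.py
```

```text
[546.3 -53.2 127.9] [-179.9    0.2   61.7] [-3.9 -3.7  3.1] [-0.75  0.81  0.11]
```

>>> apply_moves:
  increments:
    - [-1, 0, 0, 0, 0, 0, -2]
    - [-1, 0, 0, 0, 0, 0, -2]
    - [-1, 0, 0, 0, 0, 0, 0]

```text
time_s: 9.9
ee_pos: [546.3, -52.7, 127.9]
ee_rot: [-179.9, 0.1, 57.7]
force: [-4.9, -2.4, 3.5]
gripper_width: 0.6
gripper_force: 20.6
```

```bash
python3 s.py
```

```text
[546.3 -52.7 127.9] [-1.799e+02  1.000e-01  5.770e+01] [-4.9 -2.4  3.5] [-0.49  0.92  0.6 ]
```

>>> apply_moves:
  increments:
    - [-1, 0, 0, 0, 0, 0, -2]
    - [-1, 0, 0, 0, 0, 0, -1]
    - [-1, 0, 0, 0, 0, 0, 0]

```text
time_s: 10.15
ee_pos: [546.3, -52.5, 128.0]
ee_rot: [-179.9, 0.2, 54.9]
force: [-5.8, -2.4, 3.8]
gripper_width: 0.6
gripper_force: 37.6
```

```bash
python3 s.py;  python3 -c "
from h import *
f=cams.grab_frame('top'); a=f['color'][190:250,310:370,::-1]
cv2.imwrite('pics/turn3.png',cv2.resize(a,None,fx=8,fy=8,interpolation=cv2.INTER_CUBIC))"
```

```text
[546.3 -52.5 128. ] [-179.9    0.2   54.9] [-5.8 -2.4  3.8] [-0.33  1.    1.53]
```

View pics/turn3.png

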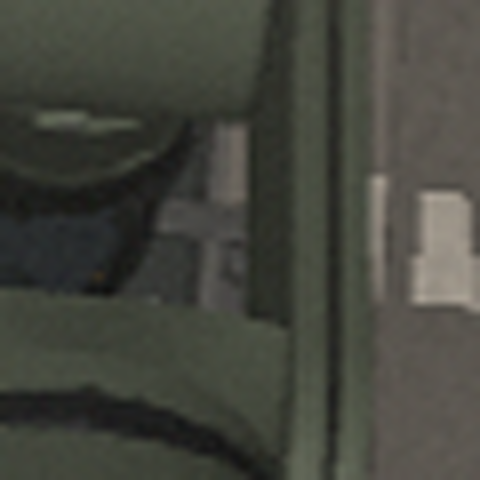

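The torque has jumped to 1.5 N m, so the fastener is on its stop. The tongue, at (200,215), lies just behind the keeper at (232,260) and along the module's y. I'll back off within the play and lift straight out.

>>> apply_moves:
  increments:
    - [-1, 0, 0, 0, 0, 0, 4]
    - [-1, 0, 0, 0, 0, 0, 4]
    - [-1, 0, 0, 0, 0, 0, 4]
    - [-1, 0, 0, 0, 0, 0, 2]
    - [-1, 0, 0, 0, 0, 0, 0]

```text
time_s: 10.62
ee_pos: [547.7, -52.1, 127.9]
ee_rot: [180.0, -0.0, 68.6]
force: [-1.7, -0.3, 0.1]
gripper_width: 0.3
gripper_force: 0.8
```

```bash
python3 s.py
```

```text
[547.7 -52.1 127.9] [180.   -0.   68.6] [-1.7 -0.3  0.1] [-0.12  0.38  0.06]
```

>>> apply_moves:
  increments:
    - [-1, 0, 0, 0, 0, 0, 2]
    - [-1, 0, 0, 0, 0, 0, 2]
    - [-1, 0, 0, 0.005, 0, 0, 0]
    - [-1, 0, 0, 0.01, 0, 0, 0]
    - [-1, 0, 0, 0.02, 0, 0, 0]

```text
time_s: 11.03
ee_pos: [546.7, -52.0, 162.3]
ee_rot: [-179.8, 0.0, 72.5]
force: [0.0, 1.0, 1.0]
gripper_width: 0.7
gripper_force: 0.0
```

>>> apply_moves:
  increments:
    - [-1, 0, 0, 0.03, 0, 0, 0]
    - [-1, 0, 0, 0.03, 0, 0, 0]
    - [-1, -0.02, 0.03, 0.01, 0, 0, 0]
    - [-1, -0.02, 0.035, 0, 0, 0, 0]
    - [-1, -0.02, 0.035, 0, 0, 0, 0]

```text
time_s: 11.45
ee_pos: [487.9, 48.6, 235.3]
ee_rot: [179.7, -0.2, 72.3]
force: [1.0, 0.9, -0.2]
gripper_width: 0.6
gripper_force: 0.0
```

>>> apply_moves:
  increments:
    - [-1, -0.02, 0.035, 0, 0, 0, 0]
    - [-1, -0.02, 0.035, 0, 0, 0, 0]
    - [-1, -0.02, 0.035, 0, 0, 0, 0]
    - [-1, -0.02, 0.035, 0, 0, 0, 0]
    - [-1, -0.02, 0.035, 0, 0, 0, 0]

```text
time_s: 11.87
ee_pos: [386.6, 224.6, 234.4]
ee_rot: [179.9, -0.2, 72.4]
force: [0.0, 0.4, -0.2]
gripper_width: 0.8
gripper_force: 0.0
```

>>> apply_moves:
  increments:
    - [-1, -0.02, 0.035, 0, 0, 0, 0]
    - [-1, -0.02, 0.035, 0, 0, 0, 0]
    - [-1, -0.02, 0.03, 0, 0, 0, 0]
    - [-1, 0, 0, 0, 0, 0, 0]
    - [-1, 0, 0, 0, 0, 0, 0]

```text
time_s: 12.28
ee_pos: [326.8, 324.3, 234.0]
ee_rot: [179.9, -0.1, 72.7]
force: [0.7, -0.4, -0.3]
gripper_width: 0.4
gripper_force: 0.0
```

```bash
python3 s.py;  python3 -c "
from h import *
f=cams.grab_frame('top'); a=f['color'][140:290,200:400,::-1]
cv2.imwrite('pics/fin.png',cv2.resize(a,None,fx=4,fy=4,interpolation=cv2.INTER_CUBIC))"
```

```text
[326.8 324.3 234. ] [ 1.799e+02 -1.000e-01  7.270e+01] [ 0.7 -0.4 -0.3] [-0.12  0.11 -0.02]
```

View pics/fin.png

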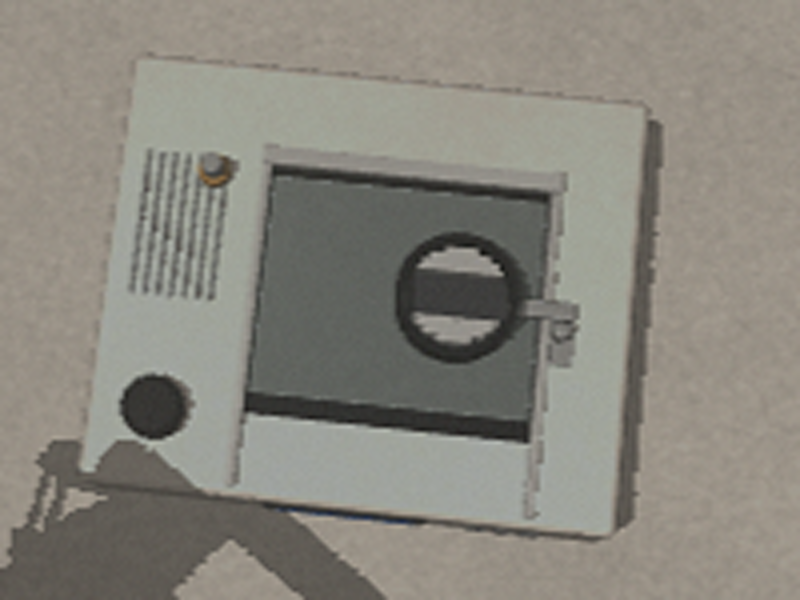

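```bash
python3 - <<'E'
from prof import *
f=cams.grab_frame("top"); g=cv2.cvtColor(f["color"],cv2.COLOR_RGB2GRAY)
def cross(a,p,mid): return [round(float(a[j]+(mid-p[j])/(p[j+1]-p[j])),1) for j in range(len(a)-1) if (p[j]-mid)*(p[j+1]-mid)<0]
c=np.array([547.2,-52.2]); dd=np.arange(-45,46,.5)
for s in range(-18,19,6):  # across slot now = module x; s along module y (yaw -96.8)
    p=prof(f,c,-96.8,np.arange(s-2,s+2.1,1),dd).mean(0); print(s,cross(dd,p,90))
for d in(-20,20): # ring inner chords
    p=prof(f,c,-96.8,dd,np.arange(d-2,d+3,1.)).mean(1); print("chord",d,cross(dd,p,90))
c0=ray(f,(262,249),98)[:2]; aa=np.arange(-30,160,1.)
for r in((-20,-4),(-40,-20),(-60,-40)):
    p=prof(f,c0,-6.8,aa,np.arange(*r,2.),98).mean(1); print("front",cross(aa,p,75))
L=cv2.createLineSegmentDetector().detect(g)[0][:,0]
for l in L:
    n=np.hypot(l[2]-l[0],l[3]-l[1])
    if n<12 or not(255<l[0]<350 and 170<l[1]<255): continue
    a=ray(f,l[:2],98)[:2]; b=ray(f,l[2:],98)[:2]; d=b-a
    print(l.round(1),round((np.degrees(np.arctan2(d[1],d[0]))+45)%90-45,2))
E
```

```text
-18 [-43.6, -27.5, -15.4, 14.1, 26.3, 38.0]
-12 [-30.7, -15.1, 13.5, 27.7, 40.8]
-6 [-32.7, -14.7, 13.6, 30.9, 41.7]
0 [-32.8, -14.8, 14.0, 31.1, 42.4]
6 [-32.5, -14.9, 14.3, 31.5, 42.0]
12 [-30.3, -15.4, 13.7, 27.7, 41.0]
18 [-42.9, -27.5, -14.9, 13.4, 26.9, 38.8]
chord -20 [-40.2, -26.1, 26.9, 43.7]
chord 20 [-37.7, -24.7, 25.9, 43.1]
front [16.9, 29.8]
front [17.0, 30.3]
front [17.0, 30.3]
[330.7 250.1 260.7 242.7] -6.75
[323.1 219.7 304.3 217.7] -6.92
[268.  180.3 338.1 187.3] -6.74
[334.9 226.9 332.6 249.3] -7.4
[305.7 206.6 323.2 208.5] -7.06
[340.2 184.1 336.1 208. ] -11.42
[344.4 216.7 342.2 230.7] -10.87
[261.8 237.5 330.6 244.9] -6.84
[335.7 190.3 268.2 183.4] -6.83
[313.3 231.5 301.6 226.1] -25.52
[324.5 227.2 311.7 231.4] 17.66
[298.2 220.6 298.5 206.9] -2.26
[313.2 196.8 325.8 201.4] -21.28
[256.5 188.1 253.3 213.2] -6.91
[266.8 175.6 340.5 183. ] -6.81
```

The slot is within 0.3° of the module's y, and the cover edge is where it was when pressed against the stop, so I'm handing in.

```bash
python3 -c "
from workcell import env
print(env.job_done())"
```

```text
the job is handed in; nothing more can be done
None
```

The cover is pushed home and the fastener is turned clockwise to its stop with the tongue behind the keeper; the arm is clear, no loose thing was touched as far as I could tell, and the job is handed in, with no verdict returned.

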